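# Open the calibration tray and hold its sprung cover up

## Robot

A 6-joint arm with a two-finger parallel gripper is mounted at the origin on the work surface. World frame = base frame: x ahead of the robot, y to its left, z up, the work surface at z = 0. Lengths are in m, angles in rad, forces in N, time in s.
With the tool pointing down it reaches from about 0.275 to 0.775 m from the base axis. Payload 14.6 kg.
Tool frame: the origin (TCP) lies midway between the tips of the shut fingers; the grasp point (between the pads) lies 19 mm behind it; z points along the fingers, y is the line along which they close (so a half turn about z gives the same grasp; the last joint's range is limited). The gripper opens to 85 mm and grips with 20 to 120 N. Pads are 22 mm wide; open, the fingers measure 114 mm over their backs; the gripper's body (76 mm by 85 mm) begins 54 mm behind the grasp point. The pads swing forward as they close: fully open they stand 13 mm farther back than shut.
Start: joints at [-1.457, 0.263, -0.048, 1.259, 0, 1.415], TCP at [0.139, -0.506, 0.231] pointing down, gripper open.
Joint ranges: [-2.65, 2.65], [-0.89, 1.7], [-1.18, 1.37], [-2.13, 2.11], [-1.35, 1.29], [-3.14, 3.14]. Speed limits (rad/s): [1.89, 1.89, 2.57, 2.79, 3.14, 3.14].

## Interface

Orientations are given as [roll, pitch, yaw] about the fixed x, y, z axes, in that order (R = Rz(yaw) Ry(pitch) Rx(roll)).
In Python, from plant import observe, capture, bot gives the robot as it stands. The module is installed in compiled form; this text tells all that it offers.
- The arm moves only by the tool step_arm, never from a script. Its argument "commands" is a list of rows, each a list of 3 entries, a list of its own where there are three numbers: the finger opening in mm, from 0 to 85.4, then the shift along the tool's x, y, z in units of 0.06 m (1.0 is 0.06 m), then the turn, a rotation vector about the tool's x, y, z in units of 8 degrees (1.0 is 8 degrees). In form: [[claw, [dx, dy, dz], [ax, ay, az]], ...]. A call has exactly 10 rows; each row shifts and turns the commanded pose from where the row before left it, along the tool's axes as they then stand; what a row does not reach is not made up. A row lasts 1/8 s, in which the tool goes at most 62.5 mm and 10.7 degrees, less where a joint would pass 70% of its speed; a pose out of reach is approached as far as the arm can. A call with a number of a shift or a turn outside -1 to 1 is refused whole. A call with a gripper value outside its range is refused whole. The fingers move at their own pace and stop on an object; "grip_force" is the grip in N (left out, the last holds). Time passes only in rows, so rows that do not move let the fingers close, or fill a call up. It gives the time, the measured TCP pose, the force, the opening and the grip force at its end, in the units of the state.
- observe(): the state, without advancing time (a new reading comes with each control period).
- capture(name): name is "scene" or "top" or "wrist"; returns a dict with "color" (400x640x3 uint8, red, green, blue), "mtx" (3x3 intrinsics, pixels), "R" (3x3) and "t" (3): a world point X has camera coordinates R X + t; the wrist camera has in their place "hand_eye" (4x4, takes a point from camera to tool coordinates, whose origin is the TCP and whose axes are the flange's). Camera axes: x right, y down, z forward; pixel columns grow to the right and rows downward; lengths in m; the calibration is good to about 2 mm. A picture is of the moment at which its call begins: read the wrist's pose just before it. There is no depth.
- bot.job_done(): hands the job in; it is judged then, once.
The state is a dict: "t": time; "q": joint angles; "qd": joint speeds; "joint_torque": joint torques, N m; "position": TCP position; "ee_rot": TCP orientation; "ft_force": force on the tool from outside, world axes, zero at the start; "torque": the same for the moment, N m; "width": opening from 0.0 (shut) to 1.0 (fully open); "gripper_force": force on a finger pad.
Only numpy, scipy, OpenCV 4.12 (cv2) and the standard library are available. Lean on these libraries where they do the work, as an engineer would, in place of code of your own. Each camera call takes 0.05 s, during which the arm holds its last target. There are 200 camera calls.

## Task

Pull the tray of the blue calibration station all the way out to its stop, then lift the windowed cover on the tray by its red grip to 60 degrees from its shut position (within five degrees) and hold it there so that I can reach the two yellow meters underneath. The cover is sprung and falls shut by itself, so finish while still holding it open with the gripper, steady and with the tray still fully out; leave everything else on the bench where it is.

Things in the scene. Friction and masses are not known exactly. Their poses are not given: they have to be found in the camera images.
- station: origin: bottom middle of the front of the blue station, fixed to the bench, 270 (x, depth) x 260 (y) x 110 mm high; axes are the station's. The white tray front (254 mm wide, 12 to 98 mm above the bench) is on its -x side. The other points share these axes, those on the cover only while it is shut. Tray rim 74 mm, tray floor 19 mm above the bench
- tray (a joint): how far the tray is pulled out of the station along the station's -x, m: 0 shut, 0.19 at its stop; stays where it is left, sliding friction about 5 N (plus a little damping, 6 N per m/s)
- tray_handle (a point): middle of the tray's steel bar handle: a 12 mm round bar, 112 mm long along the station's y, on two end posts, its axis 50 mm in front of the white tray front (44 mm free between) and 85 mm above the bench; moves with the tray
- cover: tray cover: aluminium frame with clear window, 100 (x) x 214 (y) x 6 mm, 0.2 kg, hinged at its rear edge, 130 mm from the grip along its own +x. Origin: centre of the red grip, a cylinder 26 mm long (y), 16 mm diameter, on a 12 mm wide stem 30 mm before the frame. z axis up when shut; its angle to vertical is the opening (limit 86 deg). Falls shut from any angle, 1 to 2.5 N at the grip
- cover_grip (a point): the same centre of the red grip. Cover shut: 78 mm above the bench, 25 mm behind the tray's front wall (the white front is 5 mm farther), 95 mm free beyond each end in y, 59 mm above the tray floor; the hinge line is at the same height. Inside the station until the tray is pulled out; rises in an arc about the hinge line (radius 130 mm) as the cover opens
- meter_yellow: yellow handheld gas meter lying on its back on the bench, 96 x 56 x 29 mm; origin at the centre of its underside; a bystander, leave alone
- meter_teal: teal handheld gas meter lying on its back on the bench, 96 x 56 x 29 mm; origin at the centre of its underside; a bystander, leave alone
- transmitter_a: navy-blue round gas transmitter with a steel sensor nose on one side, 100 mm diameter, 86 mm tall, the nose reaching 100 mm from its axis; origin at the centre of its underside; a bystander, leave alone
- transmitter_b: navy-blue round gas transmitter with a steel sensor nose on one side, 100 mm diameter, 86 mm tall, the nose reaching 100 mm from its axis; origin at the centre of its underside; a bystander, leave alone
- screwdriver: screwdriver lying on the bench, about 200 mm long; a bystander, leave alone
- screw_cup: white plastic cup, 60 mm diameter, 50 mm tall, standing on top of the station near its left side (its +y), its centre at least 60 mm behind the front; origin at the centre of its underside; a bystander, leave alone

How it is judged:
By the outcome, as a careful person would: the job done as asked, in the order asked, and still so for the second after the job is handed in, while the arm keeps its last pose, push and grip.
It also fails if it takes over 54 s, if anything falls off the work surface, if the arm or the gripper's body presses on something with over 40 N, if the wrist force passes 120 N, or if a joint passes its speed limit or range.

## Working session

There is one attempt and no reset: what is moved stays moved. The work goes in short steps, Python scripts to look and compute and a tool call to move; the robot and the scene stay as the last step left them, time stands still between calls to the robot, and variables do not carry over. Pictures are saved under pics/ and viewed, at most 10 in all, crops included, and the job is handed in when it is done.

Besides the shell and the picture viewer there is one more tool, called by a JSON object that holds its "op" and its "data", one argument or row to a line. step_arm: Moves the arm, as the interface text tells. Its arguments: {"type":"object","properties":{"commands":{"type":"array","items":{"type":"array"}},"grip_force":{"type":"number"}},"required":["commands"]}

```bash
mkdir -p pics
python3 - <<'E'
from plant import observe, capture
import cv2, pickle
s=observe(); print(s)
d={}
for n in ("scene","top"):
    c=capture(n); d[n]=c; cv2.imwrite(f"pics/{n}0.png",c["color"][:,:,::-1]); print(n,c["mtx"].round(1).tolist(),c["R"].round(3).tolist(),c["t"].round(3).tolist())
pickle.dump(d,open("c0.pkl","wb"))
E
```

```text
{'t': 0.0, 'q': array([-1.45729816e+00,  2.63516735e-01, -4.89411614e-02,  1.25938064e+00,
        3.12631873e-05,  1.41551931e+00]), 'qd': array([ 0.00097187,  0.00011981, -0.00080127,  0.00022748,  0.00102406,
       -0.0007098 ]), 'joint_torque': array([ 5.23328010e-03, -6.37620378e+01,  3.84564900e+01,  1.37019390e-02,
        4.89228660e-05,  5.63029857e-06]), 'position': array([ 0.13939874, -0.50587706,  0.23082675]), 'ee_rot': array([-3.14056782e+00, -1.92068925e-04,  2.68775069e-01]), 'ft_force': array([-0.14606881, -0.15598629,  0.08055175]), 'torque': array([-0.00427064, -0.04719375, -0.04076951]), 'gripper_force': 0.0, 'width': 0.9983785335388683}
scene [[382.3, 0.0, 322.9], [0.0, 382.3, 193.0], [0.0, 0.0, 1.0]] [[0.758, 0.652, -0.008], [0.396, -0.47, -0.788], [-0.517, 0.595, -0.615]] [-0.41, -0.143, 1.425]
top [[445.9, 0.0, 317.2], [0.0, 445.9, 202.1], [0.0, 0.0, 1.0]] [[-0.001, -1.0, 0.006], [-0.996, 0.0, -0.084], [0.084, -0.006, -0.996]] [0.01, 0.542, 1.3]
```

View pics/scene0.png

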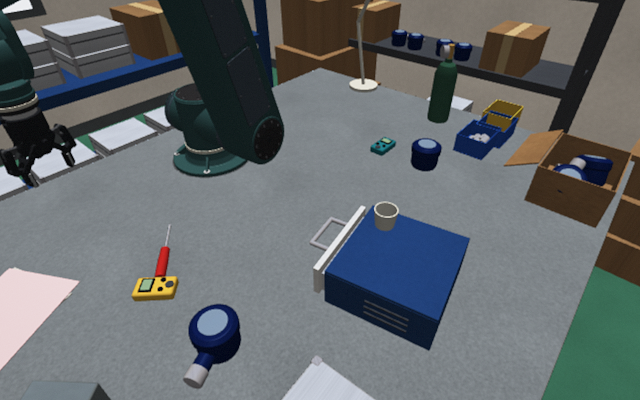

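View pics/top0.png

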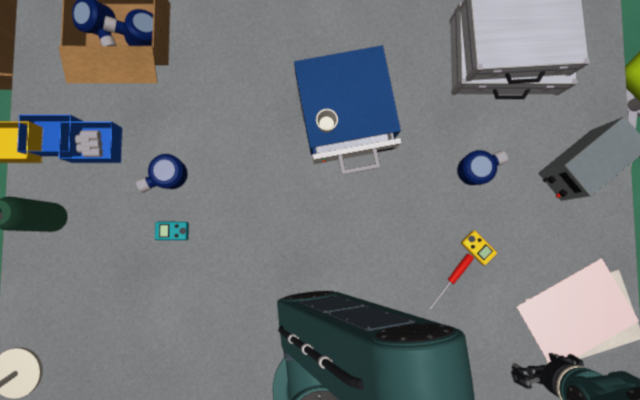

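The scene view shows the blue station with its handle at about (327,233). The top view shows it with the handle bar at about (361,168) and the cup at (327,119). I'll zoom in on both.

Run:
```python
import pickle,cv2,numpy as np
d=pickle.load(open("c0.pkl","rb"))
a=d["scene"]["color"][190:350,300:480]; b=d["top"]["color"][35:185,285:415]
a=cv2.resize(a,None,fx=2.2,fy=2.2,interpolation=2)
A=cv2.resize(d["scene"]["color"][195:300,300:400],(400,420),interpolation=2)
B=cv2.resize(d["top"]["color"][125:180,300:410],(800,400)[:2],interpolation=2)[:, :]
B=cv2.resize(d["top"]["color"][80:180,310:410],(400,400),interpolation=2)
o=np.zeros((420,800,3),np.uint8);o[:420,:400]=A;o[:400,400:]=B
cv2.imwrite("pics/z0.png",o[:,:,::-1])
```

```text
(no output)
```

View pics/z0.png

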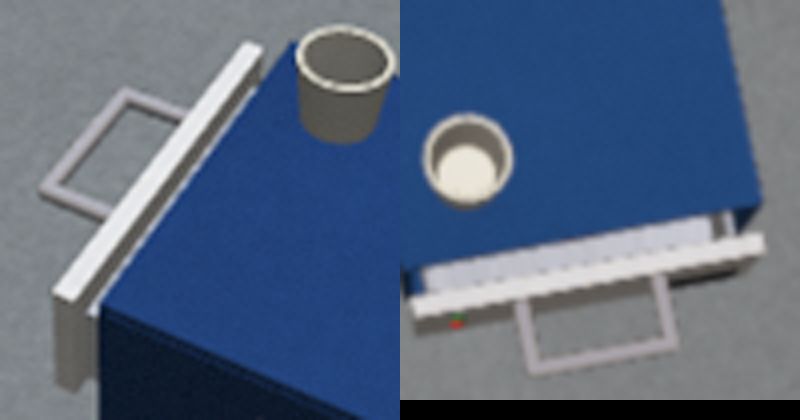

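The zoom (4x: scene crop at left with origin (300,195), top crop at right with origin (310,80)) shows the handle's two corners and the white front's outer top edge. The tray already stands slightly open. Next I triangulate these points.

```bash
cat > h.py <<'E'
import numpy as np,cv2
def P(c): return c["mtx"]@np.c_[c["R"],c["t"]]
def tri(c1,p1,c2,p2):
    X=cv2.triangulatePoints(P(c1),P(c2),np.array(p1,float),np.array(p2,float)); return X[:3]/X[3]
def proj(c,X):
    x=P(c)@np.r_[X,1]; return x[:2]/x[2]
def onplane(c,p,z):
    d=c["R"].T@np.linalg.inv(c["mtx"])@np.r_[p,1]; o=-c["R"].T@c["t"]; return o+d*(z-o[2])/d[2]
E
python3 - <<'E'
import pickle,numpy as np
from h import *
d=pickle.load(open("c0.pkl","rb")); s,t=d["scene"],d["top"]
for n,a,b,z in [("hL",(331.5,218.5),(343.3,172.7),.085),("hR",(310.5,242),(378.8,166),.085),
 ("fL",(361.2,206.2),(313.2,156),.098),("fR",(313.7,268),(401,141),.098),("sR",(325.5,271.2),(400.5,130.5),.11),("sL",(373,205.5),(310.5,147),.11)]:
    X=tri(s,a,t,b).ravel(); print(n,X.round(4),"reproj",(proj(s,X)-a).round(1),(proj(t,X)-b).round(1),"top@z",onplane(t,b,z).round(4),"scene@z",onplane(s,a,z).round(4))
E
```

```text
hL [ 0.6221 -0.0628  0.0832] reproj [-1.   0.1] [-0.5 -0.5] top@z [ 0.6204 -0.064   0.085 ] scene@z [ 0.6252 -0.0624  0.085 ]
hR [ 0.6404 -0.1644  0.0856] reproj [-0.7  0. ] [-0.3 -0.3] top@z [ 0.6396 -0.1653  0.085 ] scene@z [ 0.6411 -0.1628  0.085 ]
fL [0.6646 0.0201 0.0964] reproj [ 1.1 -0.1] [0.5 0.6] top@z [0.666  0.0215 0.098 ] scene@z [0.6639 0.0162 0.098 ]
fR [ 0.7094 -0.2274  0.0966] reproj [-0.1  0. ] [-0. -0.] top@z [ 0.709  -0.2272  0.098 ] scene@z [ 0.7104 -0.2281  0.098 ]
sR [ 0.7388 -0.2239  0.1047] reproj [-1.   0.1] [-0.4 -0.4] top@z [ 0.7363 -0.2239  0.11  ] scene@z [ 0.7433 -0.2257  0.11  ]
sL [0.6908 0.0296 0.1061] reproj [-0.5  0.1] [-0.2 -0.3] top@z [0.6892 0.029  0.11  ] scene@z [0.694  0.0267 0.11  ]
```

Handle heights of 83–86 mm and the front edge at 97 mm match the text. The station yaw is about 10.2°. I'll hook the bar from behind with nearly shut fingers, which keeps the same orientation as the cover grasp.

{"op": "step_arm", "data": {
  "commands": [
    [20,[0,0,0],[0,0,0.64]],
    [20,[0.5,-0.25,0],[0,0,0]],
    [20,[0.6,-0.3,0],[0,0,0]],
    [20,[0.6,-0.3,0],[0,0,0]],
    [20,[0.6,-0.3,0],[0,0,0]],
    [20,[0.6,-0.3,0],[0,0,0]],
    [20,[0.6,-0.3,0],[0,0,0]],
    [20,[0.6,-0.3,0],[0,0,0]],
    [20,[0.6,-0.3,0],[0,0,0]],
    [20,[0.5,-0.3,0],[0,0,0]]
  ],
  "grip_force": 60
}}

```text
t: 1.35
position: [0.419, -0.2929, 0.231]
ee_rot: [-3.141, 0.0, 0.18]
ft_force: [-0.2, 0.2, -0.6]
width: 0.233
gripper_force: 0.0
```

```bash
cat >> h.py <<'E'
from scipy.spatial.transform import Rotation as Ro
def goto(s,p,tilt=0,yaw=.179):
    "units in the tool axes from the measured pose to p, and the turn; tilt about station +y, deg"
    R=Ro.from_euler('xyz',s["ee_rot"]); T=Ro.from_euler('z',yaw)*Ro.from_euler('y',tilt,degrees=True)*Ro.from_euler('x',np.pi)
    return (R.inv().apply(np.array(p)-s["position"])/.06).round(2),(np.degrees((R.inv()*T).as_rotvec())/8).round(2)
E
python3 - <<'E'
from h import *; from plant import observe
s=observe(); print(s["t"],s["position"],s["ee_rot"],s["q"].round(2),goto(s,[.6588,-.1086,.2]))
E
```

```text
1.35 [ 0.41900599 -0.29292815  0.23100005] [-3.14112615e+00  2.64911983e-04  1.79809474e-01] [-0.77  0.24 -0.08  1.25  0.    2.19] (array([ 4.48, -2.31,  0.52]), array([-0.  ,  0.  ,  0.01]))
```

{"op": "step_arm", "data": {
  "commands": [
    [20,[0.6,-0.3,0],[0,0,0]],
    [20,[0.6,-0.3,0],[0,0,0]],
    [20,[0.6,-0.3,0],[0,0,0]],
    [20,[0.6,-0.3,0],[0,0,0]],
    [20,[0.6,-0.3,0],[0,0,0]],
    [20,[0.6,-0.3,0],[0,0,0]],
    [20,[0.5,-0.3,0],[0,0,0]],
    [20,[0.38,-0.21,0.5],[0,0,0]],
    [20,[0,0,0],[0,0,0]],
    [20,[0,0,0],[0,0,0]]
  ]
}}

```text
t: 2.6
position: [0.6574, -0.11, 0.2016]
ee_rot: [3.142, 0.0, 0.179]
ft_force: [-0.1, 0.3, 0.5]
width: 0.236
gripper_force: 0.0
```

```bash
cat >> h.py <<'E'
def wrist():
    from plant import observe,capture
    s=observe(); c=capture("wrist"); R=Ro.from_euler('xyz',s["ee_rot"]).as_matrix()
    M=np.eye(4);M[:3,:3]=R;M[:3,3]=s["position"]; W=np.linalg.inv(M@c["hand_eye"]); c["R"]=W[:3,:3];c["t"]=W[:3,3]; c["s"]=s; return c
E
python3 - <<'E'
from h import *; import pickle
c=wrist(); s=c["s"]; cv2.imwrite("pics/w1.png",c["color"][:,:,::-1]); pickle.dump(c,open("w1.pkl","wb"))
print(s["position"],s["ee_rot"],goto(s,[.6588,-.1086,.2]),s["q"].round(2))
for X in ([.6312,-.1136,.085],[.6588,-.1086,.05],[.687,-.1037,.098],[.6221,-.0628,.085],[.6404,-.1644,.085]): print(proj(c,X).round())
E
```

```text
[ 0.65744618 -0.10996469  0.20161224] [3.14155913e+00 2.95125962e-04 1.79423241e-01] (array([ 0.03, -0.02,  0.03]), array([0., 0., 0.])) [-0.29  0.52  0.29  1.34 -0.    2.67]
[312. 216.]
[312. 181.]
[312. 162.]
[260. 216.]
[363. 216.]
```

View pics/w1.png

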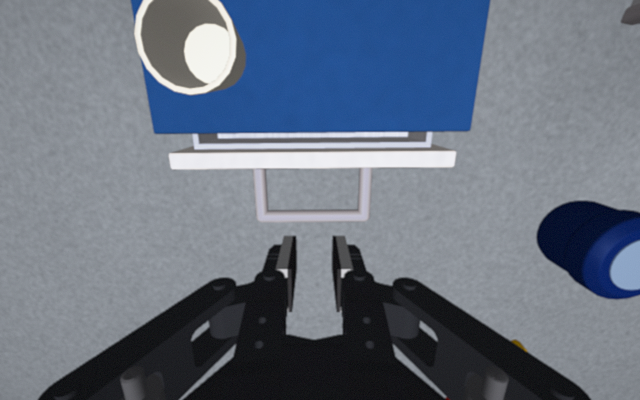

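The wrist view shows the bar at (312,216) with posts at 260 and 363, exactly as predicted. I'll go down behind the bar.

{"op": "step_arm", "data": {
  "commands": [
    [20,[0.03,0,0.4],[0,0,0]],
    [20,[0,0,0.4],[0,0,0]],
    [20,[0,0,0.4],[0,0,0]],
    [20,[0,0,0.4],[0,0,0]],
    [20,[0,0,0.3],[0,0,0]],
    [20,[0,0,0.3],[0,0,0]],
    [20,[0,0,0.3],[0,0,0]],
    [20,[0,0,0],[0,0,0]],
    [20,[-0.1,0,0],[0,0,0]],
    [20,[-0.1,0,0],[0,0,0]]
  ]
}}

```text
t: 3.9
position: [0.6482, -0.1119, 0.0525]
ee_rot: [3.141, -0.002, 0.179]
ft_force: [6.0, -0.1, 0.1]
width: 0.234
gripper_force: 3.0
```

{"op": "step_arm", "data": {
  "commands": [
    [20,[-0.15,0,0],[0,0,0]],
    [20,[-0.25,0,0],[0,0,0]],
    [20,[-0.25,0,0],[0,0,0]],
    [20,[-0.25,0,0],[0,0,0]],
    [20,[-0.25,0,0],[0,0,0]],
    [20,[-0.25,0,0],[0,0,0]],
    [20,[-0.25,0,0],[0,0,0]],
    [20,[-0.25,0,0],[0,0,0]],
    [20,[-0.25,0,0],[0,0,0]],
    [20,[-0.15,0,0],[0,0,0]]
  ]
}}

```text
t: 5.15
position: [0.5125, -0.1369, 0.0524]
ee_rot: [3.14, -0.003, 0.179]
ft_force: [6.2, -1.7, 0.8]
width: 0.237
gripper_force: 2.8
```

{"op": "step_arm", "data": {
  "commands": [
    [20,[-0.08,0,0],[0,0,0]],
    [20,[-0.08,0,0],[0,0,0]],
    [20,[-0.06,0,0],[0,0,0]],
    [20,[-0.06,0,0],[0,0,0]],
    [20,[-0.04,0,0],[0,0,0]],
    [20,[-0.04,0,0],[0,0,0]],
    [20,[-0.03,0,0],[0,0,0]],
    [20,[-0.03,0,0],[0,0,0]],
    [20,[0,0,0],[0,0,0]],
    [20,[0,0,0],[0,0,0]]
  ]
}}

```text
t: 6.4
position: [0.488, -0.141, 0.052]
ee_rot: [3.14, -0.002, 0.179]
ft_force: [4.6, -2.3, 3.9]
width: 0.237
gripper_force: 2.4
```

{"op": "step_arm", "data": {
  "commands": [
    [20,[-0.05,0,0],[0,0,0]],
    [20,[-0.03,0,0],[0,0,0]],
    [20,[-0.03,0,0],[0,0,0]],
    [20,[-0.03,0,0],[0,0,0]],
    [20,[-0.03,0,0],[0,0,0]],
    [20,[-0.02,0,0],[0,0,0]],
    [20,[0,0,0],[0,0,0]],
    [20,[0,0,0],[0,0,0]],
    [20,[0,0,0],[0,0,0]],
    [20,[0,0,0],[0,0,0]]
  ]
}}

```text
t: 7.65
position: [0.4801, -0.1426, 0.0523]
ee_rot: [3.141, -0.009, 0.181]
ft_force: [26.4, 7.3, -9.7]
width: 0.23
gripper_force: 13.8
```

The stop is felt: 26 N, and about 171 mm travelled from an initially part-open tray. Now I'll back off to the middle of the gap and rise.

{"op": "step_arm", "data": {
  "commands": [
    [20,[0.12,0,0],[0,0,0]],
    [20,[0.11,0,0],[0,0,0]],
    [20,[0,0,0],[0,0,0]],
    [20,[0,0,-0.4],[0,0,0]],
    [20,[0,0,-0.6],[0,0,0]],
    [20,[0,0,-0.8],[0,0,0]],
    [40,[0,0,-0.8],[0,0,0]],
    [70,[0,0,-0.6],[0,0,0]],
    [70,[0,0,0],[0,0,0]],
    [70,[0,0,0],[0,0,0]]
  ]
}}

```text
t: 8.9
position: [0.489, -0.1401, 0.2424]
ee_rot: [-3.141, 0.001, 0.179]
ft_force: [-1.5, -0.4, 0.3]
width: 0.82
gripper_force: 0.0
```

Run:
```python
from h import *; import pickle; from plant import capture
c=wrist(); s=c["s"]; t=capture("top"); sc=capture("scene"); pickle.dump((c,t,sc),open("w2.pkl","wb"))
print(s["position"],s["ee_rot"],s["t"],s["width"],s["ft_force"])
o=np.zeros((600,800,3),np.uint8); o[:400,:640]=c["color"]; o[400:,:320]=cv2.resize(t["color"][100:225,280:480],(320,200)); o[400:,320:640]=cv2.resize(sc["color"][170:320,250:490],(320,200))
cv2.imwrite("pics/w2.png",o[:,:,::-1])
```

```text
[ 0.48901389 -0.14006491  0.24243231] [-3.14093045e+00  1.09808085e-03  1.79356368e-01] 8.9 0.8202483116238158 [-1.52382178 -0.42837564  0.3367352 ]
```

View pics/w2.png

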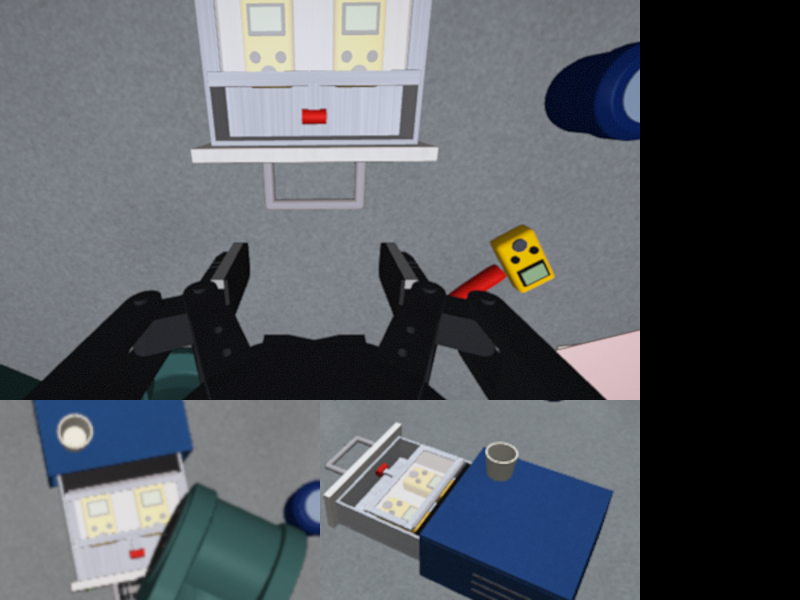

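The wrist view shows the red grip at (314,117), the bar at (314,203), and the tray out with the meters visible. The grip is visible in the other two views as well, so I'll triangulate it from all three.

Run:
```python
from h import *; import pickle
c,t,s=pickle.load(open("w2.pkl","rb"))
def red(c,x0,x1,y0,y1):
    I=c["color"].astype(int); m=(I[...,0]>110)&(I[...,1]<60)&(I[...,2]<60); k=np.zeros_like(m);k[y0:y1,x0:x1]=m[y0:y1,x0:x1]
    v,u=np.nonzero(k); print(len(u),u.min(),u.max(),v.min(),v.max()); return u.mean(),v.mean()
w=red(c,290,340,95,140); T=red(t,350,380,180,210); S=red(s,285,310,210,235)
for a,p,b,q in ((c,w,t,T),(c,w,s,S),(t,T,s,S)):
    print(tri(a,p,b,q).ravel().round(4))
h=onplane(c,(314,203),.085); g=onplane(c,w,.078); print("handle",h,"grip@.078",g)
ex=np.array([np.cos(.179),np.sin(.179),0]);ey=np.array([-ex[1],ex[0],0]); print("dx,dy",(g-h)@ex,(g-h)@ey)
print(onplane(c,(208,150),.098),onplane(c,(430,147),.098))
```

```text
290 303 325 110 123
27 362 369 194 198
39 292 300 217 224
[ 0.5563 -0.1288  0.0643]
[ 0.5575 -0.128   0.0836]
[ 0.5553 -0.1263  0.0811]
handle [ 0.46334622 -0.14594057  0.085     ] grip@.078 [ 0.55647888 -0.12895411  0.078     ]
dx,dy 0.09466896664536176 0.0001331859694051439
[ 0.50468756 -0.02781449  0.098     ] [ 0.54845074 -0.25111841  0.098     ]
```

The grip is at about (0.5565, -0.1285, 0.080), and the 78 mm height is confirmed. I'll tilt the tool 25° forward, so that the cover's 60° swing ends at 35° the other way, then hover on the approach line.

{"op": "step_arm", "data": {
  "commands": [
    [70,[0,0,0],[0,0.6,0]],
    [70,[0,0,0],[0,0.65,0]],
    [70,[0,0,0],[0,0.65,0]],
    [70,[0,0,0],[0,0.65,0]],
    [70,[0,0,0],[0,0.58,0]],
    [70,[0,0,0],[0,0,0]],
    [70,[0,0,0],[0,0,0]],
    [70,[0,0,0],[0,0,0]],
    [70,[0,0,0],[0,0,0]],
    [70,[0,0,0],[0,0,0]]
  ]
}}

```text
t: 10.3
position: [0.4897, -0.1401, 0.2432]
ee_rot: [-3.141, -0.437, 0.18]
ft_force: [0.5, 0.3, -0.7]
width: 0.818
gripper_force: 0.0
```

```bash
cat >> h.py <<'E'
G=np.array([.5565,-.1285,.080]); ex=np.array([np.cos(.179),np.sin(.179),0]); H=G+.13*ex
def tcp(th,tilt,back=0,L=.021):
    "TCP for grip at opening th with tool tilt (deg)"
    a=np.radians(tilt); z=-np.sin(a)*ex-np.cos(a)*np.array([0,0,1]); b=np.radians(th)
    return H-.13*(np.cos(b)*ex-np.sin(b)*np.array([0,0,1]))+(L-back)*z
E
python3 - <<'E'
from h import *; from plant import observe
s=observe(); print(s["t"],s["position"],s["ee_rot"],s["q"].round(2)); print(goto(s,tcp(0,-25,.08),-25), goto(s,tcp(0,-25),-25))
E
```

```text
10.3 [ 0.48970259 -0.14012472  0.24317827] [-3.14142205 -0.43662531  0.17967426] [-0.61 -0.01 -0.43  0.83  0.31  2.4 ]
(array([-0.13,  0.01,  1.96]), array([-0., -0.,  0.])) (array([-0.13,  0.01,  3.29]), array([-0., -0.,  0.]))
```

{"op": "step_arm", "data": {
  "commands": [
    [70,[-0.13,0,0.1],[0,0,0]],
    [70,[0,0,0.3],[0,0,0]],
    [70,[0,0,0.3],[0,0,0]],
    [70,[0,0,0.3],[0,0,0]],
    [70,[0,0,0.3],[0,0,0]],
    [70,[0,0,0.3],[0,0,0]],
    [70,[0,0,0.3],[0,0,0]],
    [70,[0,0,0.06],[0,0,0]],
    [70,[0,0,0],[0,0,0]],
    [70,[0,0,0],[0,0,0]]
  ]
}}

```text
t: 11.55
position: [0.5316, -0.1328, 0.134]
ee_rot: [3.141, -0.438, 0.18]
ft_force: [-0.8, -0.0, 0.4]
width: 0.816
gripper_force: 0.0
```

Run:
```python
from h import *; import pickle
c=wrist(); s=c["s"]; pickle.dump(c,open("w3.pkl","wb")); cv2.imwrite("pics/w3.png",c["color"][:,:,::-1])
c0=pickle.load(open("w2.pkl","rb"))[0]
print(s["position"],s["ee_rot"]); p=proj(c,G); print("pred",p)
I=c["color"].astype(int); m=(I[...,0]>110)&(I[...,1]<60)&(I[...,2]<60); n,_,st,ce=cv2.connectedComponentsWithStats(m.astype(np.uint8))
for i in range(1,n):
    if st[i,4]>60: print(st[i],ce[i],tri(c,ce[i],c0,(314,116.5)).ravel().round(4), onplane(c,ce[i],.08))
```

```text
[ 0.53156169 -0.13278648  0.134035  ] [ 3.14100882 -0.43765913  0.17950372]
pred [312.91337213 212.40560898]
[297 203  33  19 593] [313.0455312  212.34907251] [ 0.5563 -0.1288  0.0836] [ 0.5565617  -0.12859313  0.08      ]
```

View pics/w3.png

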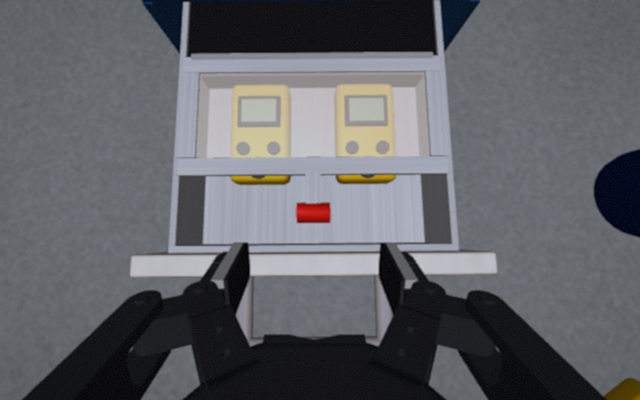

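The grip shows at (313,212), within 0.2 px of the prediction, and centred between the fingers. I'll advance along the tool axis and close.

{"op": "step_arm", "data": {
  "commands": [
    [70,[0,0,0.25],[0,0,0]],
    [70,[0,0,0.25],[0,0,0]],
    [70,[0,0,0.25],[0,0,0]],
    [70,[0,0,0.25],[0,0,0]],
    [70,[0,0,0.2],[0,0,0]],
    [70,[0,0,0.14],[0,0,0]],
    [70,[0,0,0],[0,0,0]],
    [50,[0,0,0],[0,0,0]],
    [40,[0,0,0],[0,0,0]],
    [32,[0,0,0],[0,0,0]]
  ],
  "grip_force": 40
}}

```text
t: 12.85
position: [0.5651, -0.1266, 0.0609]
ee_rot: [3.141, -0.437, 0.18]
ft_force: [0.7, -0.9, 0.6]
width: 0.374
gripper_force: 0.0
```

{"op": "step_arm", "data": {
  "commands": [
    [20,[0,0,0],[0,0,0]],
    [10,[0,0,0],[0,0,0]],
    [10,[0,0,0],[0,0,0]],
    [10,[0,0,0],[0,0,0]],
    [10,[0,0,0],[0,0,0]],
    [10,[0,0,0],[0,0,0]],
    [10,[0,0,0],[0,0,0]],
    [10,[0,0,0],[0,0,0]],
    [10,[0,0,0],[0,0,0]],
    [10,[0,0,0],[0,0,0]]
  ]
}}

```text
t: 14.1
position: [0.5648, -0.1261, 0.0605]
ee_rot: [-3.141, -0.437, 0.18]
ft_force: [-2.0, 5.5, 2.8]
width: 0.293
gripper_force: 40.2
```

Run:
```python
from h import *; from plant import observe
s=observe(); print({k:np.round(s[k],3) for k in s})
R0=Ro.from_euler('xyz',s["ee_rot"]); p0=s["position"]
# rows: 20 steps of 3deg about the station y axis, through the hinge H (rigid with the cover)
for Hh in (H,):
    n=20; st=Ro.from_rotvec(np.radians(60/n)*np.array([-ex[1],ex[0],0])); R,p=R0,p0
    for i in range(n):
        p2=H+st.apply(p-H); R2=st*R
        if i in(0,10,19): print(i,(R.inv().apply(p2-p)/.06).round(3),(np.degrees((R.inv()*R2).as_rotvec())/8).round(3))
        R,p=R2,p2
print(p,R.as_euler('xyz'))
```

```text
{'t': np.float64(14.1), 'q': array([-0.494,  0.273, -0.67 ,  0.278,  0.268,  2.516]), 'qd': array([-0.001, -0.001, -0.001, -0.   , -0.001,  0.   ]), 'joint_torque': array([ -2.691, -55.968,  32.432,  -5.056,  -0.319,   0.072]), 'position': array([ 0.565, -0.126,  0.061]), 'ee_rot': array([-3.141, -0.437,  0.18 ]), 'ft_force': array([-1.971,  5.456,  2.788]), 'torque': array([0.79 , 0.405, 0.513]), 'gripper_force': np.float64(40.244), 'width': np.float64(0.293)}
0 [ 0.032 -0.    -0.102] [ 0.    -0.375  0.   ]
10 [ 0.032 -0.    -0.102] [ 0.    -0.375  0.   ]
19 [ 0.032 -0.    -0.102] [ 0.    -0.375  0.   ]
[ 0.60796754 -0.11827003  0.17536678] [-3.14020795  0.61018868  0.17960311]
```

The grip is held: 25 mm opening, 40 N. I'll start the arc about the hinge in 3° rows, checking force so that the tray isn't pushed in.

{"op": "step_arm", "data": {
  "commands": [
    [10,[0.016,0,-0.05],[0,-0.188,0]],
    [10,[0.032,0,-0.102],[0,-0.375,0]],
    [10,[0.032,0,-0.102],[0,-0.375,0]],
    [10,[0.032,0,-0.102],[0,-0.375,0]],
    [10,[0.032,0,-0.102],[0,-0.375,0]],
    [10,[0.032,0,-0.102],[0,-0.375,0]],
    [10,[0.032,0,-0.102],[0,-0.375,0]],
    [10,[0.016,0,-0.052],[0,-0.187,0]],
    [10,[0,0,0],[0,0,0]],
    [10,[0,0,0],[0,0,0]]
  ]
}}

```text
t: 15.35
position: [0.5666, -0.1257, 0.105]
ee_rot: [-3.141, -0.071, 0.18]
ft_force: [4.3, 6.5, -3.4]
width: 0.294
gripper_force: 40.4
```

{"op": "step_arm", "data": {
  "commands": [
    [10,[0.016,0,-0.05],[0,-0.188,0]],
    [10,[0.032,0,-0.102],[0,-0.375,0]],
    [10,[0.032,0,-0.102],[0,-0.375,0]],
    [10,[0.032,0,-0.102],[0,-0.375,0]],
    [10,[0.032,0,-0.102],[0,-0.375,0]],
    [10,[0.032,0,-0.102],[0,-0.375,0]],
    [10,[0.032,0,-0.102],[0,-0.375,0]],
    [10,[0.016,0,-0.052],[0,-0.187,0]],
    [10,[0,0,0],[0,0,0]],
    [10,[0,0,0],[0,0,0]]
  ]
}}

```text
t: 16.6
position: [0.5834, -0.1225, 0.1458]
ee_rot: [-3.14, 0.296, 0.18]
ft_force: [1.2, 7.3, -4.6]
width: 0.295
gripper_force: 40.7
```

{"op": "step_arm", "data": {
  "commands": [
    [10,[0.012,0,-0.05],[0,-0.188,0]],
    [10,[0.027,0,-0.102],[0,-0.375,0]],
    [10,[0.027,0,-0.102],[0,-0.375,0]],
    [10,[0.027,0,-0.102],[0,-0.375,0]],
    [10,[0.027,0,-0.102],[0,-0.375,0]],
    [10,[0.027,0,-0.102],[0,-0.375,0]],
    [10,[0.014,0,-0.052],[0,-0.187,0]],
    [10,[0,0,0],[0,0,0]],
    [10,[0,0,0],[0,0,0]],
    [10,[0,0,0],[0,0,0]]
  ]
}}

```text
t: 17.85
position: [0.6078, -0.1179, 0.1738]
ee_rot: [-3.14, 0.608, 0.18]
ft_force: [6.2, 9.6, -14.4]
width: 0.295
gripper_force: 40.7
```

Run:
```python
from h import *; import pickle; from plant import capture
c=wrist(); s=c["s"]; t=capture("top"); sc=capture("scene"); pickle.dump((c,t,sc),open("w4.pkl","wb"))
print(s["position"],s["ee_rot"],s["t"],s["width"],s["ft_force"],s["q"].round(2))
R=Ro.from_euler('xyz',s["ee_rot"]); g=s["position"]-.021*R.apply([0,0,1]); print("grip est",g, "angle by z",np.degrees(np.arcsin((g[2]-.079)/.13)))
Ge=H-.13*(.5*ex-np.array([0,0,.866])); print("pred grip 60",Ge,proj(sc,Ge))
print("front ends pred scene",[proj(sc,X).round(1) for X in ([.5047,-.0278,.098],[.5485,-.2511,.098])],[proj(t,X).round(1) for X in ([.5047,-.0278,.098],[.5485,-.2511,.098])])
o=np.zeros((600,800,3),np.uint8); o[:300,:480]=cv2.resize(c["color"],(480,300)); o[300:,:400]=cv2.resize(t["color"][100:220,290:450],(400,300)); o[300:,400:]=cv2.resize(sc["color"][170:320,270:470],(400,300))
cv2.imwrite("pics/w4.png",o[:,:,::-1])
```

```text
[ 0.60781537 -0.11785139  0.17380016] [-3.13957072  0.60833717  0.18009498] 17.85 0.29501114701421444 [  6.20227259   9.64836128 -14.43705652] [-0.22  0.95  0.88  2.08 -0.22  2.81]
grip est [ 0.61963042 -0.11574341  0.19103271] angle by z 59.51817322185294
pred grip 60 [ 0.62046144 -0.11692703  0.19258   ] [315.72384305 195.68048342]
front ends pred scene [array([306.7, 190.6]), array([257.8, 240.4])] [array([330.9, 213.1]), array([410.5, 197.4])]
```

View pics/w4.png

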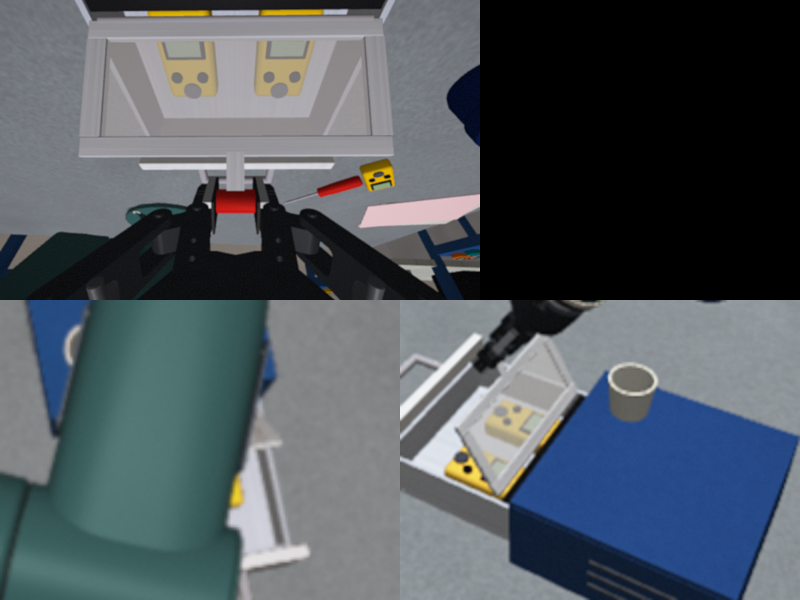

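The cover stands open with the grip held between the fingers (wrist view about (315,268) full scale). The scene view shows the cover raised about 60° and the tray out. A radial pull of about 16 N and 10 N sideways remain, so I'll relax them by about half a millimetre and check that the tray hasn't moved.

{"op": "step_arm", "data": {
  "commands": [
    [10,[0.01,-0.01,0.003],[0,0,0]],
    [10,[0,0,0],[0,0,0]],
    [10,[0,0,0],[0,0,0]],
    [10,[0,0,0],[0,0,0]],
    [10,[0,0,0],[0,0,0]],
    [10,[0,0,0],[0,0,0]],
    [10,[0,0,0],[0,0,0]],
    [10,[0,0,0],[0,0,0]],
    [10,[0,0,0],[0,0,0]],
    [10,[0,0,0],[0,0,0]]
  ]
}}

```text
t: 19.25
position: [0.6078, -0.1178, 0.1738]
ee_rot: [-3.141, 0.609, 0.18]
ft_force: [5.5, 6.3, -9.6]
width: 0.297
gripper_force: 40.9
```

Run:
```python
from h import *; import pickle; from plant import capture
_,t0,s0=pickle.load(open("w2.pkl","rb")); s1=capture("scene"); c=wrist(); s=c["s"]
print(s["position"],s["ee_rot"],s["ft_force"],s["qd"].round(4),s["gripper_force"])
g=lambda c:cv2.cvtColor(c["color"],cv2.COLOR_RGB2GRAY)
a,b=g(s0)[205:265,250:290],g(s1)[205:265,250:290]
print("tray front shift px",cv2.phaseCorrelate(a.astype(np.float32),b.astype(np.float32)),"diff",cv2.absdiff(a,b).mean())
x=np.array([.53,-.2,.098]); print("px per 5mm",proj(s1,x+.005*ex)-proj(s1,x))
for n,cr in (("cup",(365,425,200,235)),): print(n,cv2.absdiff(g(s0),g(s1))[cr[2]:cr[3],cr[0]:cr[1]].mean())
# cover angle: frame front (outer) corners at 100 mm from hinge, 107 mm aside, project for several angles
ey=np.array([-ex[1],ex[0],0])
for th in (52,56,60,64,68):
    q=np.radians(th);P0=H-.1*(np.cos(q)*ex-np.sin(q)*np.array([0,0,1])); print(th,[proj(s1,P0+k*ey).round(1) for k in(-.107,.107)],[proj(c,P0+k*ey).round(1) for k in(-.107,.107)])
cv2.imwrite("pics/w5.png",np.vstack([cv2.resize(s1["color"][170:270,270:380],(330,300)),cv2.resize(c["color"][:300],(330,155))])[:,:,::-1]) if 0 else None
o=np.zeros((600,800,3),np.uint8); o[:400,:640]=c["color"]; o[400:,:320]=cv2.resize(s1["color"][180:280,270:430],(320,200),interpolation=2)
cv2.imwrite("pics/w5.png",o[:,:,::-1])
```

```text
[ 0.60783849 -0.11776738  0.17382531] [-3.14085611  0.60873575  0.17969354] [  4.64057397   6.47430264 -10.00334375] [-0.0002 -0.0006  0.0019  0.0013 -0.0011 -0.0026] 40.89774549007416
tray front shift px ((0.06775361641624045, 0.049985649663096154), 1.0009593204657237) diff 14.089166666666667
px per 5mm [1.58677579 0.67321364]
cup 11.452857142857143
52 [array([292.7, 233.4]), array([338.2, 184.3])] [array([506.6, 208.7]), array([122.7, 208.8])]
56 [array([294.7, 233. ]), array([340.1, 183.7])] [array([515.6, 208.9]), array([113.8, 208.9])]
60 [array([296.8, 232.7]), array([342.1, 183.2])] [array([525.5, 208.1]), array([104. , 208.1])]
64 [array([299. , 232.6]), array([344.2, 182.9])] [array([536.3, 206.2]), array([ 93.4, 206.3])]
68 [array([301.4, 232.7]), array([346.4, 182.7])] [array([548. , 203.1]), array([ 81.8, 203.1])]
```

View pics/w5.png

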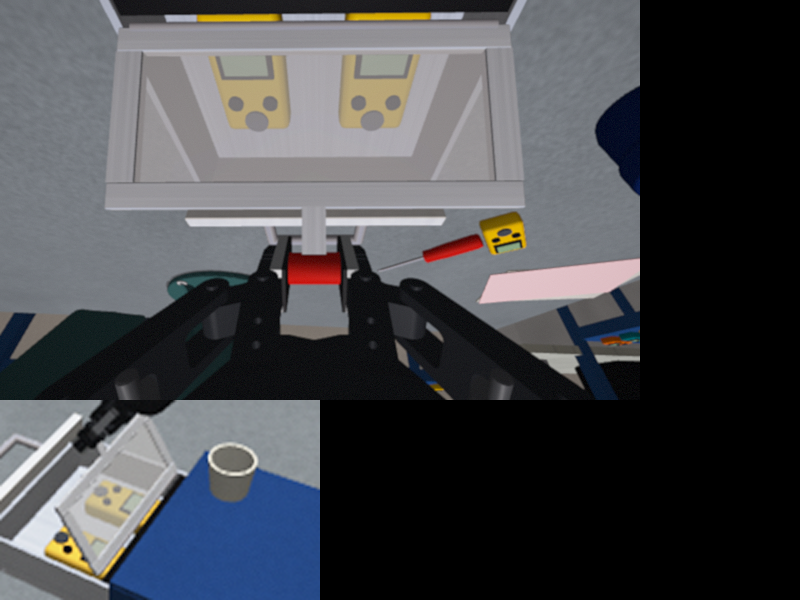

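The frame corners in the wrist view at (105,208) and (525,208) match the 60° prediction, (104,208) and (525.5,208). The tray front shifted less than 0.1 px, and the arm is steady. Handing in.

```bash
python3 -c "
from plant import bot; print(bot.job_done())"
```

```text
the job is handed in; nothing more can be done
None
```

The tray is out at its stop, and the gripper is holding the cover steady by its red grip at about 60°; I handed the job in at about 19 s of the 54 s allowed.

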